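Push the stud light tester's filter lever on by three clicks and start the test

TASK

The road stud in the nest is waiting for its light test: with the fingertips, push the tester's filter lever to the left, feeling and counting the clicks from where it now rests, and leave it resting in the third click; do not go past it. Then press the round test button all the way down and let it come back up. Only push and press: do not pinch the lever, and leave the stud and the things standing round the tester where they are.

Things in the scene. Friction and masses are not known exactly. Their poses are not given: they have to be found in the camera images.
- tester: light tester, fixed: grey console 150 x 250 x 62 mm high (its x, y, z) on an 8 mm plate that runs on to the left (+y) with the nest (centre y +222 mm). Origin: middle of the console's underside, on the table; x points away from the robot, y left along the lever's straight slot (at x -30 mm in the flat top). Turned up to 0.35 rad. Seven ticks behind the slot mark where the lever's middle stands at its clicks
- lever_mid (a point): middle of the filter lever's paddle, a black block 40 mm wide (tester x), 20 mm thick (tester y), 34 mm high, standing up from the slot: it reaches from 5 to 39 mm above the console top, this point is 22 mm above it. Moves with the lever; axes as the tester's
- filter_lever (a joint): m slid left (tester +y), -0.002 to 0.110. Seven sprung clicks 18 mm apart, lever at rest at 0, 0.018, 0.036 .. 0.108, and a hump midway between any two. It starts at rest in one of the three rightmost; the third click is then 54 mm on. Pushed from a click, it resists with 5 to 6 N at most, about 5 mm on, and with nothing on the hump, 9 mm on; past that it snaps by itself into the next click and stays
- test_button (a joint): travel of the test button, in m: 0 up, 0.006 fully down; sprung, about 5 N when fully down
- test_button_top (a point): middle of the test button's top face; a round black button 28 mm across in a collar 44 mm across and 12 mm high, at the far right corner of the console top (tester x +40, y -85 mm); this face is 22 mm above the console top when up. It is pressed straight down
- test_stud: closed road stud 128 mm across and 47 mm high, lying loose in the nest (a black ring 8 mm high) left of the console; origin at the middle of its underside, 8 mm above the table. Bystander: to stay put
- oil_bottle: white dosing bottle, 38 mm across, 105 mm high, standing behind the console; origin at the middle of its underside. Bystander
- insert_tray: small black tray of brass inserts, 62 x 90 x 22 mm, in front of the console; origin at the middle of its underside. Bystander
- dust_brush: flat brush, 24 x 168 x 10 mm, lying behind the console; origin at the middle of its underside. Bystander

How it is judged:
On the way, in this order (a step that is already met when the one before it is completed fails the run):
1. the lever rests in the third click (distance of lever_mid from where it was at the start of the episode between 0.05 and 0.058 m and velocity of joint filter_lever between -0.02 and 0.02 m/s), for 0.3 s.
2. the test button is pressed all the way down (distance of lever_mid from where it was at the start of the episode between 0.05 and 0.058 m and value of joint test_button above 0.0048 m), for 0.05 s.
At the end, for the whole second after the job is handed in: the lever rests in the third click to the left of where it started (54 mm on, within 4 mm), the button has been pressed with the lever there and is up again, the stud has moved less than 8 mm and bottle, tray and brush less than 15 mm, the bottle upright (distance of lever_mid from where it was at the start of the episode between 0.05 and 0.058 m and value of joint test_button below 0.0015 m and distance of test_stud from where it was at the start of the episode below 0.008 m and distance of each of oil_bottle, insert_tray, dust_brush from where it was at the start of the episode below 0.015 m and angle between oil_bottle's own z axis and vertical below 0.2 rad and linear speed of test_stud below 0.02 m/s); the robot touches nothing.
It fails at once if the lever goes past the third click (distance of lever_mid from where it was at the start of the episode above 0.0635 m).
It fails at once if the lever is pinched between the fingers ((contact force between the fingers and lever_right above 1 N and contact force between the fingers and lever_left above 1 N) or (contact force between the fingers and lever_front above 1 N and contact force between the fingers and lever_back above 1 N)).
It fails at once if the button is pressed before the lever is in the third click (value of joint test_button above 0.003 m and distance of lever_mid from where it was at the start of the episode below 0.047 m).
It fails at once if the stud or another bystander is moved, lifted or tipped (not (distance of test_stud from where it was at the start of the episode below 0.012 m and distance of each of oil_bottle, insert_tray, dust_brush from where it was at the start of the episode below 0.02 m and angle between oil_bottle's own z axis and vertical below 0.4 rad)).
It also fails if it takes over 61 s, if anything falls off the work surface, if the arm or the gripper's body presses on something with over 40 N, if the wrist force passes 120 N, or if a joint passes its speed limit or range.

ROBOT

A 6-joint arm with a two-finger parallel gripper is mounted at the origin on a cart in front of the work surface, level with it; the furniture and walls round the work are solid. World frame = base frame: x ahead of the robot, y to its left, z up, the work surface at z = 0. Lengths are in m, angles in rad, forces in N, time in s.
With the tool pointing down it reaches from about 0.35 to 0.8 m from the base axis. Payload 7.3 kg.
Tool frame: the origin (TCP) lies midway between the tips of the shut fingers; the grasp point (between the pads) lies 19 mm behind it (arm.hold_point_z is the distance from the TCP to the grasp point, in m); x points along the fingers, y is the direction in which the jaws open and shut, and the axes are right-handed (so a half turn about x gives the same grasp; the last joint's range is limited). The gripper opens to 85 mm and grips with 20 to 120 N. Pads are 22 mm wide; open, the fingers measure 114 mm over their backs; the gripper's body (76 mm by 85 mm) begins 54 mm behind the grasp point. The pads swing forward as they close: fully open they stand 13 mm farther back than shut.
Start: joints at [-1.331, 0.342, 1.524, -0, 1.275, -0.146], TCP at [0.198, -0.486, 0.231] pointing down, gripper open.
Joint ranges: [-2.53, 2.53], [-0.77, 2.02], [0.04, 2.7], [-1, 4.14], [0.28, 2.66], [-3.11, 3.11]. Speed limits (rad/s): [2.57, 2.57, 3.14, 3.14, 3.14, 3.14].

INTERFACE

Orientations are given as a 3x3 rotation matrix whose columns are the frame's x, y, z axes.
In Python, from cell import sense, cams, job, regions_of, arm gives the robot as it stands.
- The arm moves only by the tool move_arm, never from a script. Its argument "plan" is a list of rows, each an object with "delta_rot": the turn, a rotation vector about the world's x, y, z in degrees, a list of three; "dp": the shift along the world's x, y, z in mm, a list of three; "claw": the closure in counts, from 0 (fully open) to 255 (shut). In form: [{"delta_rot": [ax, ay, az], "dp": [x, y, z], "claw": claw}, ...]. A call has 1 to 8 rows; each row shifts and turns the commanded pose from where the row before left it; what a row does not reach is not made up. A row lasts 1/10 s, in which the tool goes at most 50 mm and 8.59 degrees, less where a joint would pass 70% of its speed; a pose out of reach is approached as far as the arm can. A call with a gripper value outside its range is refused whole. The fingers move at their own pace and stop on an object; the grip force is fixed at half the most. Time passes only in rows, so rows that do not move let the fingers close. It gives the time, the measured TCP pose, the force and the opening at its end, in the units of the state.
- sense(): the state, without advancing time (a new reading comes with each control period).
- cams.camera(name): name is "scene" or "top"; returns a dict with "img" (420x560x3 uint8, red, green, blue), "range_z" (420x560 float32, m along the optical axis (not along the pixel's ray), 0 where there is no reading), "intrinsics" (3x3 intrinsics, pixels), "rvec" (rotation vector, rad) and "tvec" (3), from world to camera coordinates, as OpenCV has them. Camera axes: x right, y down, z forward; pixel columns grow to the right and rows downward; lengths in m; the calibration is good to about 2 mm. A picture is of the moment at which its call begins.
- job.close_job(): hands the job in, once; it reports no verdict.
Trained networks look in the newest picture that a camera, given by its name, has taken for a name from the list of things; names that differ only in an ending like _2 or _b are one class to them, and where a whole thing is asked for, a point or a joint stands for the part that bears it (a point fixed in the world has none). Each returns a list of dicts, best first, with "confidence" (0 to 1); they miss things now and then, are a little off and sometimes report something else, mostly with a low value. They report only what shows in the picture. A call takes as long as a camera call.
- regions_of(label, camera): "pixels" (420x560 bool, what is visible of it) and "box" ([left, top, width, height] in pixels, round what is visible of it).
The state is a dict: "clock": time; "joint_positions": joint angles; "joint_vel": joint speeds; "joint_efforts": joint torques, N m; "position": TCP position; "orientation": TCP orientation; "ft_force": force on the tool from outside, world axes, zero at the start; "torque": the same for the moment, N m; "width": finger opening in m.
Only numpy, scipy, OpenCV 4.12 (cv2) and the standard library are available. Lean on these libraries where they do the work, as an engineer would, in place of code of your own. Each camera call takes 0.05 s, during which the arm holds its last target.

## Working session

There is one attempt and no reset: what is moved stays moved. The work goes in short steps, Python scripts to look and compute and a tool call to move; the robot and the scene stay as the last step left them, time stands still between calls to the robot, and variables do not carry over. Pictures are saved under pics/ and viewed, and the job is handed in when it is done.

Besides the shell and the picture viewer there is one more tool, called after "Call:" as a command line: name --argument value ..., lists and objects as JSON in quotes. move_arm: Moves the arm, as the interface text tells. Its arguments: {"type":"object","properties":{"plan":{"type":"array","items":{"type":"object","properties":{"delta_rot":{"type":"array","items":{"type":"number"}},"dp":{"type":"array","items":{"type":"number"}},"claw":{"type":"number"}}}}},"required":["plan"]}

```bash
mkdir -p pics; cat > h.py <<'E'
import numpy as np, cv2
from cell import sense, cams, job, regions_of, arm
def take(n):
    c=cams.camera(n); return c
def cloud(c):
    K=c["intrinsics"];z=c["range_z"];R=cv2.Rodrigues(np.array(c["rvec"],float))[0];t=np.array(c["tvec"],float).ravel()
    v,u=np.mgrid[:z.shape[0],:z.shape[1]]
    P=np.stack([(u-K[0][2])/K[0][0]*z,(v-K[1][2])/K[1][1]*z,z],-1)
    W=(P-t)@R
    W[z==0]=np.nan
    return W
def proj(c,p):
    return cv2.projectPoints(np.array(p,float).reshape(-1,3),np.array(c["rvec"],float),np.array(c["tvec"],float),np.array(c["intrinsics"],float),None)[0].reshape(-1,2)
E
python3 - <<'E'
from h import *
print(sense())
print([a for a in dir(arm) if a[0]!='_'])
for n in("scene","top"):
    c=take(n);cv2.imwrite(f"pics/{n}0.png",c["img"][:,:,::-1]);W=cloud(c)
    np.savez(f"{n}0.npz",W=W,**c)
    for l in("tester","lever_mid","test_button_top","test_stud","oil_bottle","insert_tray","dust_brush"):
        for r in regions_of(l,n)[:2]:
            m=r["pixels"];w=W[m];w=w[~np.isnan(w[:,0])]
            print(n,l,round(r["confidence"],2),r["box"],np.round(np.median(w,0),4),np.round(np.percentile(w,95,axis=0),4),np.round(np.percentile(w,5,axis=0),4))
E
```

```text
{'clock': 0.0, 'joint_positions': array([-1.33103541e+00,  3.42730809e-01,  1.52507237e+00,  1.13277584e-05,
        1.27538733e+00, -1.46006587e-01]), 'joint_vel': array([-0.00060008, -0.00203595, -0.00112161,  0.00021089, -0.00064826,
       -0.00086992]), 'joint_efforts': array([ 3.04965899e-03, -4.33668959e+01, -2.46010512e+01,  8.96869565e-07,
        7.67641235e-03,  2.85589195e-06]), 'position': array([ 0.1974612 , -0.48599482,  0.23060244]), 'orientation': array([[-3.68917461e-04,  3.76266988e-01, -9.26511207e-01],
       [ 1.55472680e-03, -9.26509935e-01, -3.76267090e-01],
       [-9.99998723e-01, -1.57928330e-03, -2.43186678e-04]]), 'ft_force': array([ 0.64846841, -0.38797634,  0.32030884]), 'torque': array([-0.04996414, -0.00359412, -0.00132735]), 'width': 0.08555891418910064}
['PlanningError', 'hold_point_z']
scene tester 0.94 [173.6, 178.6, 183.8, 123.6] [0.4761 0.0419 0.0524] [0.5758 0.2544 0.0694] [ 0.4349 -0.1179  0.0058]
scene tester 0.18 [228.8, 181.2, 17.5, 41.3] [0.6354 0.0454 0.0577] [0.6487 0.0541 0.0909] [0.6255 0.0267 0.013 ]
scene lever_mid 0.58 [315.5, 183.0
[... 976 characters left out ...]
188.4, 15.0, 18.1] [ 0.5474 -0.124   0.0826] [ 0.5589 -0.1132  0.0853] [ 0.5362 -0.1353  0.0791]
top test_stud 0.57 [168.3, 179.4, 62.8, 68.4] [0.5234 0.1807 0.0479] [0.5775 0.2339 0.056 ] [0.4743 0.1311 0.0118]
top test_stud 0.55 [160.4, 175.5, 216.2, 86.4] [ 0.5098 -0.0064  0.061 ] [0.5841 0.223  0.072 ] [ 0.4456 -0.1452  0.0065]
top oil_bottle 0.65 [265.7, 142.8, 20.7, 24.0] [0.6367 0.0318 0.0735] [0.6576 0.0477 0.0926] [0.6267 0.0168 0.015 ]
top insert_tray 0.98 [301.2, 280.5, 45.8, 38.2] [ 0.3566 -0.0613  0.0041] [ 0.3857 -0.0209  0.022 ] [ 0.3301 -0.1012 -0.0006]
top dust_brush 0.93 [321.6, 155.4, 83.6, 15.8] [ 0.6327 -0.1682  0.0081] [ 0.6424 -0.0755  0.011 ] [ 0.6233 -0.2248  0.0028]
```

```bash
python3 - <<'E'
import cv2
a=cv2.imread("pics/top0.png")[130:330,140:430];cv2.imwrite("pics/top0c.png",cv2.resize(a,None,fx=2.7,fy=2.7,interpolation=cv2.INTER_CUBIC))
a=cv2.imread("pics/scene0.png")[150:320,150:420];cv2.imwrite("pics/scene0c.png",cv2.resize(a,None,fx=2.9,fy=2.9,interpolation=cv2.INTER_CUBIC))
E
```

```text
(no output)
```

View pics/top0c.png

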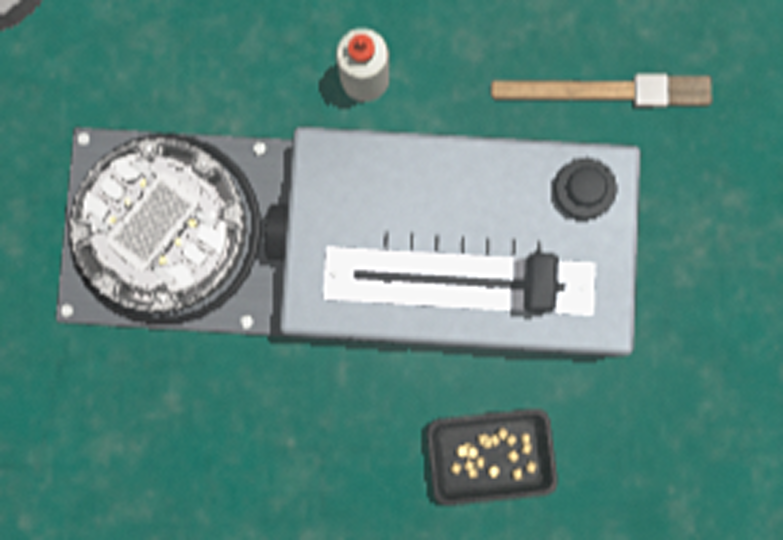

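View pics/scene0c.png

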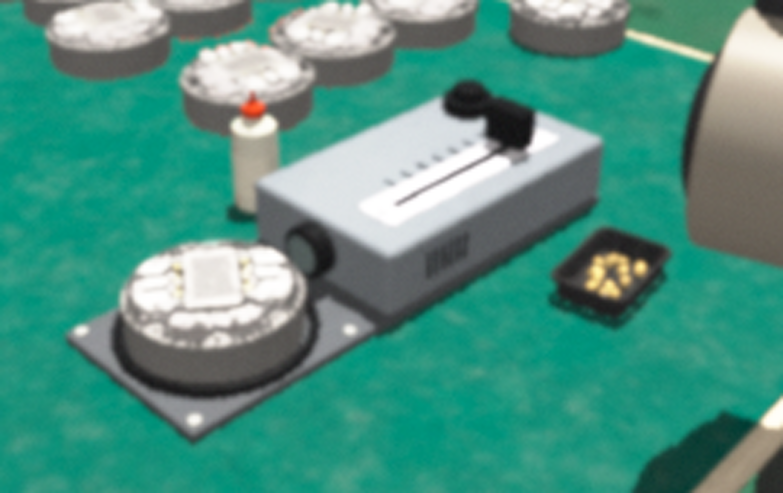

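```bash
python3 - <<'E'
from h import *
for n in("top","scene"):
    d=np.load(f"{n}0.npz");W=d["W"];R=cv2.Rodrigues(d["rvec"])[0]
    print(n,"campos",np.round(-R.T@d["tvec"].ravel(),3))
    img=d["img"].astype(int)
    m=(W[...,2]>.052)&(W[...,2]<.073)&(W[...,0]>.4)&(W[...,0]<.63)&(W[...,1]>-.22)&(W[...,1]<.14)
    # console: greyish
    mm=cv2.morphologyEx(m.astype(np.uint8),cv2.MORPH_OPEN,np.ones((3,3)))
    k,l,s,_=cv2.connectedComponentsWithStats(mm);b=1+np.argmax(s[1:,4]);m=l==b
    P=W[m];print("z med",np.median(P[:,2]),len(P))
    r=cv2.minAreaRect((P[:,:2]*1000).astype(np.float32));print(r)
    # plane
    A=np.c_[P[:,:2],np.ones(len(P))];print(np.linalg.lstsq(A,P[:,2],rcond=None)[0])
E
```

```text
top campos [0.418 0.005 0.906]
z med 0.061372838373450186 9461
((513.4949951171875, -29.927703857421875), (265.8477783203125, 150.3467559814453), 86.66191864013672)
[-0.00179218 -0.002616    0.06216999]
scene campos [-0.031  0.628  0.533]
z med 0.06138096536588158 3488
((511.4517822265625, -26.235870361328125), (266.3397521972656, 151.76202392578125), 86.75053405761719)
[ 0.01064415 -0.00946256  0.05563671]
```

```bash
cat >> h.py <<'E'
def onplane(c,uv,z):
    K=np.array(c["intrinsics"],float);R=cv2.Rodrigues(np.array(c["rvec"],float))[0];t=np.array(c["tvec"],float).ravel()
    C=-R.T@t;uv=np.atleast_2d(uv);d=np.c_[(uv[:,0]-K[0,2])/K[0,0],(uv[:,1]-K[1,2])/K[1,1],np.ones(len(uv))]@R
    return C+d*((z-C[2])/d[:,2])[:,None]
E
python3 - <<'E'
from h import *
d=dict(np.load("top0.npz"));W=d["W"];img=d["img"]
th=np.deg2rad(-3.3)
X=np.array([np.cos(th),np.sin(th)]);Y=np.array([-np.sin(th),np.cos(th)])
m=(abs(W[...,2]-.0615)<.006)
P=W[...,:2];a=P@X;b=P@Y
# edges by slices
def q(x):return np.round(np.percentile(x,[1,50,99]),4)
lo=[];hi=[]
for s in np.arange(-.13,.06,.01):
    k=m&(abs(b-s)<.005)&(a>.35)&(a<.65);lo.append(np.nanmin(a[k]));hi.append(np.nanmax(a[k]))
print(np.round(lo,4),np.round(hi,4))
R=[];L=[]
for s in np.arange(.46,.6,.01):
    k=m&(abs(a-s)<.005)&(b>-.3)&(b<.2);R.append(np.nanmin(b[k]));L.append(np.nanmax(b[k]))
print(np.round(R,4),np.round(L,4))
# ticks crop coords -> px  (crop 2.7x, off 140,130)
t=np.array([[386,241],[411,241],[436,242],[463,243],[488,244],[514,246],[540,247]])/2.7+[140,130]
T=onplane(d,t,.062)[:,:2];print(np.round(np.c_[T@X,T@Y],4)); print(np.polyfit(T[:,1],T[:,0],1))
# lever top
k=(W[...,2]>.09)&(W[...,0]<.52)&(W[...,0]>.43)&(W[...,1]<0)&(W[...,1]>-.17)
p=P[k];print(k.sum(),q(p@X),q(p@Y),np.median(W[k][:,2]))
v,u=np.nonzero(k);print(u.min(),u.max(),v.min(),v.max())
k=(W[...,2]>.078)&(W[...,0]<.6)&(W[...,0]>.52)&(W[...,1]<0)&(W[...,1]>-.2)
p=P[k];print('button',k.sum(),q(p@X),q(p@Y),np.median(W[k][:,2]),np.median(p,0))
g=cv2.resize(img[190:270,300:390],None,fx=8,fy=7,interpolation=cv2.INTER_CUBIC);cv2.imwrite("pics/lev.png",g[:,:,::-1])
E
```

```text
[0.4404 0.4399 0.4393 0.4405 0.4399 0.4394 0.4392 0.4399 0.4393 0.4393
 0.4401 0.4395 0.4392 0.4401 0.4396 0.4394 0.4402 0.4396 0.4394] [0.5867 0.5887 0.5878 0.5873 0.5889 0.5882 0.5872 0.587  0.5889 0.5881
 0.5873 0.5893 0.5885 0.5873 0.587  0.5889 0.5881 0.5873 0.6492]
[-0.1319 -0.1312 -0.1313 -0.1332 -0.1328 -0.1322 -0.1316 -0.1316 -0.1311
 -0.1333 -0.1324 -0.132  -0.1317 -0.1314] [0.1162 0.185  0.1991 0.1887 0.1971 0.1997 0.1987 0.1996 0.1999 0.1996
 0.1978 0.1163 0.1167 0.1152]
[[ 0.5077  0.0441]
 [ 0.5088  0.0264]
 [ 0.5091  0.0086]
 [ 0.5095 -0.0105]
 [ 0.5098 -0.0281]
 [ 0.5095 -0.0465]
 [ 0.5099 -0.0649]]
[0.04069692 0.50936758]
250 [0.4646 0.4836 0.5033] [-0.073  -0.0626 -0.0529] 0.09931474544788846
335 346 223 244
button 172 [0.5406 0.5535 0.567 ] [-0.1055 -0.0926 -0.0796] 0.08263572238295155 [ 0.54724689 -0.12410714]
```

View pics/lev.png

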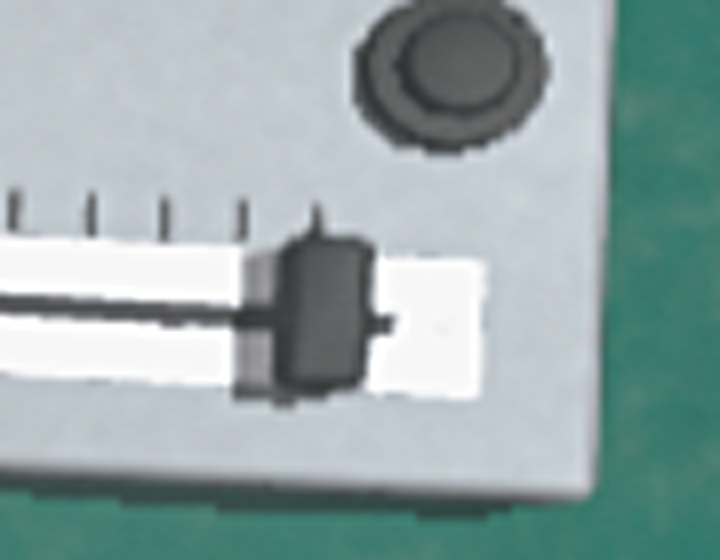

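Call:
move_arm --plan '[{"delta_rot": [0,0,-4],"dp": [28,34,0],"claw": 255},{"delta_rot": [0,0,-4],"dp": [28,34,0],"claw": 255},{"delta_rot": [0,0,-4],"dp": [28,34,0],"claw": 255},{"delta_rot": [0,0,-4],"dp": [28,34,0],"claw": 255},{"delta_rot": [0,0,-4],"dp": [28,34,0],"claw": 255},{"delta_rot": [0,0,-4],"dp": [28,34,0],"claw": 255},{"delta_rot": [0,0,-1.3],"dp": [28,34,0],"claw": 255},{"delta_rot": [0,0,0],"dp": [28,34,-10],"claw": 255}]'

```text
clock: 1.6
position: [0.4232, -0.2134, 0.2225]
orientation: [[0.003, -0.057, -0.998], [-0.002, -0.998, 0.057], [-1.0, 0.002, -0.003]]
ft_force: [0.7, -0.9, 0.4]
width: -0.0
```

Call:
move_arm --plan '[{"delta_rot": [0,0,0],"dp": [18,24,0],"claw": 255},{"delta_rot": [0,0,0],"dp": [18,24,-20],"claw": 255},{"delta_rot": [0,0,0],"dp": [17,23,-25],"claw": 255},{"delta_rot": [0,0,0],"dp": [0,0,-30],"claw": 255},{"delta_rot": [0,0,0],"dp": [0,0,-30],"claw": 255},{"delta_rot": [0,0,0],"dp": [0,0,-25],"claw": 255},{"delta_rot": [0,0,0],"dp": [0,0,-10],"claw": 255},{"delta_rot": [0,0,0],"dp": [0,0,0],"claw": 255}]'

```text
clock: 2.4
position: [0.474, -0.1432, 0.0804]
orientation: [[-0.002, -0.056, -0.998], [0.001, -0.998, 0.056], [-1.0, -0.001, 0.002]]
ft_force: [0.2, 0.8, 0.5]
width: 0.0002
```

```bash
python3 - <<'E'
from h import *
for n in("scene","top"):
    c=take(n);cv2.imwrite(f"pics/{n}1.png",c["img"][:,:,::-1])
    W=cloud(c);np.savez(f"{n}1.npz",W=W,**c)
s=sense();print(s["position"],s["ft_force"],s["clock"])
a=cv2.imread("pics/scene1.png")[140:290,230:430];b=cv2.imread("pics/top1.png")[160:280,290:410]
cv2.imwrite("pics/both1.png",np.hstack([cv2.resize(a,(440,330)),cv2.resize(b,(330,330))]))
E
```

```text
[ 0.47521311 -0.14380824  0.08222228] [ 0.09995374 -0.25813708 -0.14139009] 2.5
```

View pics/both1.png

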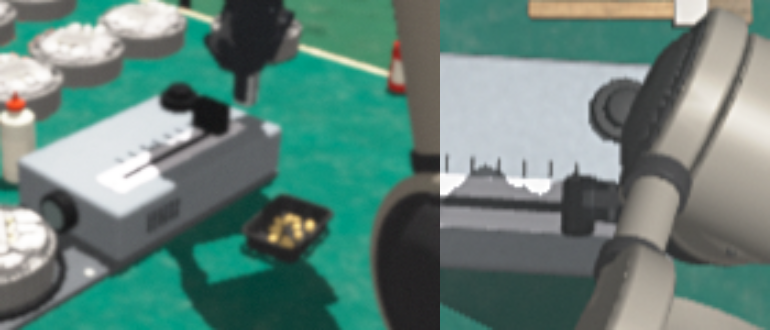

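Call:
move_arm --plan '[{"delta_rot": [0,0,0],"dp": [0.3,5,-4],"claw": 255},{"delta_rot": [0,0,0],"dp": [0.3,5,0],"claw": 255},{"delta_rot": [0,0,0],"dp": [0.3,5,0],"claw": 255},{"delta_rot": [0,0,0],"dp": [0.2,3,0],"claw": 255},{"delta_rot": [0,0,0],"dp": [0.1,2,0],"claw": 255},{"delta_rot": [0,0,0],"dp": [0,0,0],"claw": 255}]'

```text
clock: 3.1
position: [0.4759, -0.1231, 0.0775]
orientation: [[0.0, -0.055, -0.998], [-0.0, -0.998, 0.055], [-1.0, 0.0, -0.0]]
ft_force: [0.1, -0.9, 0.1]
width: 0.0001
```

Call:
move_arm --plan '[{"delta_rot": [0,0,0],"dp": [0.1,2,0],"claw": 255},{"delta_rot": [0,0,0],"dp": [0.1,2,0],"claw": 255},{"delta_rot": [0,0,0],"dp": [0,0,0],"claw": 255}]'

```text
clock: 3.4
position: [0.476, -0.1193, 0.0773]
orientation: [[-0.0, -0.056, -0.998], [-0.0, -0.998, 0.056], [-1.0, 0.0, 0.0]]
ft_force: [-0.4, -0.2, -0.0]
width: -0.0003
```

Call:
move_arm --plan '[{"delta_rot": [0,0,0],"dp": [0.1,2,0],"claw": 255},{"delta_rot": [0,0,0],"dp": [0,0,0],"claw": 255}]'

```text
clock: 3.6
position: [0.4761, -0.1173, 0.0773]
orientation: [[-0.0, -0.056, -0.998], [-0.0, -0.998, 0.056], [-1.0, 0.0, 0.0]]
ft_force: [0.0, 0.5, 0.0]
width: 0.0
```

Call:
move_arm --plan '[{"delta_rot": [0,0,0],"dp": [0.1,2,0],"claw": 255},{"delta_rot": [0,0,0],"dp": [0,0,0],"claw": 255}]'

```text
clock: 3.8
position: [0.4762, -0.1153, 0.0773]
orientation: [[-0.0, -0.056, -0.998], [-0.0, -0.998, 0.056], [-1.0, 0.0, 0.0]]
ft_force: [0.8, -0.1, -1.0]
width: -0.0001
```

Call:
move_arm --plan '[{"delta_rot": [0,0,0],"dp": [0.1,2,0],"claw": 255},{"delta_rot": [0,0,0],"dp": [0,0,0],"claw": 255}]'

```text
clock: 4.0
position: [0.4763, -0.1133, 0.0773]
orientation: [[-0.0, -0.056, -0.998], [-0.0, -0.998, 0.056], [-1.0, 0.0, 0.0]]
ft_force: [0.4, -0.5, 0.2]
width: 0.0004
```

Call:
move_arm --plan '[{"delta_rot": [0,0,0],"dp": [0.1,2,0],"claw": 255},{"delta_rot": [0,0,0],"dp": [0,0,0],"claw": 255}]'

```text
clock: 4.2
position: [0.4764, -0.1116, 0.0773]
orientation: [[0.0, -0.056, -0.998], [-0.001, -0.998, 0.056], [-1.0, 0.001, -0.0]]
ft_force: [-0.3, -3.2, -1.3]
width: -0.0003
```

Call:
move_arm --plan '[{"delta_rot": [0,0,0],"dp": [0.1,2,0],"claw": 255},{"delta_rot": [0,0,0],"dp": [0,0,0],"claw": 255}]'

```text
clock: 4.4
position: [0.4765, -0.1097, 0.0774]
orientation: [[0.0, -0.056, -0.998], [-0.001, -0.998, 0.056], [-1.0, 0.001, -0.0]]
ft_force: [-1.4, -4.7, -1.0]
width: -0.0
```

Call:
move_arm --plan '[{"delta_rot": [0,0,0],"dp": [0.1,2,0],"claw": 255},{"delta_rot": [0,0,0],"dp": [0,0,0],"claw": 255}]'

```text
clock: 4.6
position: [0.4766, -0.1076, 0.0774]
orientation: [[0.0, -0.056, -0.998], [-0.0, -0.998, 0.056], [-1.0, 0.0, -0.0]]
ft_force: [0.3, -4.0, -0.1]
width: 0.0
```

Call:
move_arm --plan '[{"delta_rot": [0,0,0],"dp": [0.1,1.5,0],"claw": 255},{"delta_rot": [0,0,0],"dp": [0,0,0],"claw": 255}]'

```text
clock: 4.8
position: [0.4767, -0.1057, 0.0773]
orientation: [[0.0, -0.056, -0.998], [0.0, -0.998, 0.056], [-1.0, -0.0, -0.0]]
ft_force: [0.3, -2.5, -0.4]
width: -0.0002
```

Call:
move_arm --plan '[{"delta_rot": [0,0,0],"dp": [0.1,1.5,0],"claw": 255},{"delta_rot": [0,0,0],"dp": [0,0,0],"claw": 255}]'

```text
clock: 5.0
position: [0.4767, -0.1037, 0.0773]
orientation: [[-0.0, -0.056, -0.998], [0.001, -0.998, 0.056], [-1.0, -0.001, 0.0]]
ft_force: [0.0, 0.9, -0.3]
width: 0.0003
```

Call:
move_arm --plan '[{"delta_rot": [0,0,0],"dp": [0.1,1.5,0],"claw": 255},{"delta_rot": [0,0,0],"dp": [0,0,0],"claw": 255}]'

```text
clock: 5.2
position: [0.4768, -0.1025, 0.0773]
orientation: [[-0.0, -0.055, -0.998], [0.0, -0.998, 0.055], [-1.0, -0.0, 0.0]]
ft_force: [0.1, -1.0, -0.0]
width: -0.0001
```

Call:
move_arm --plan '[{"delta_rot": [0,0,0],"dp": [0,0,0],"claw": 255},{"delta_rot": [0,0,0],"dp": [0,0,0],"claw": 255}]'

```text
clock: 5.4
position: [0.4769, -0.1029, 0.0773]
orientation: [[-0.0, -0.056, -0.998], [0.0, -0.998, 0.056], [-1.0, -0.0, 0.0]]
ft_force: [-0.0, 0.5, -0.2]
width: 0.0003
```

```bash
cat > look.py <<'E'
from h import *
import sys
tag=sys.argv[1]
X=np.array([.9983,-.0576]);Y=np.array([.0576,.9983])
for n in("scene","top"):
    c=take(n);cv2.imwrite(f"pics/{n}{tag}.png",c["img"][:,:,::-1]);W=cloud(c);np.savez(f"{n}{tag}.npz",W=W,**c)
    for r in regions_of("lever_mid",n)[:1]:
        w=W[r["pixels"]];w=w[~np.isnan(w[:,0])];b=w[:,:2]@Y
        print(n,round(r["confidence"],2),r["box"],"b 5/50/95",np.round(np.percentile(b,[5,50,95]),4))
s=sense();print(np.round(s["position"],4),np.round(s["ft_force"],2),s["clock"])
a=cv2.imread(f"pics/scene{tag}.png")[140:290,230:430];b=cv2.imread(f"pics/top{tag}.png")[160:280,270:390]
cv2.imwrite(f"pics/both{tag}.png",np.hstack([cv2.resize(a,(440,330)),cv2.resize(b,(330,330))]))
E
python3 look.py 2
```

```text
scene 0.57 [313.0, 185.2, 12.7, 19.1] b 5/50/95 [-0.0488 -0.0347 -0.0319]
[ 0.4769 -0.1029  0.0773] [0.74 0.64 0.34] 5.6
```

View pics/both2.png

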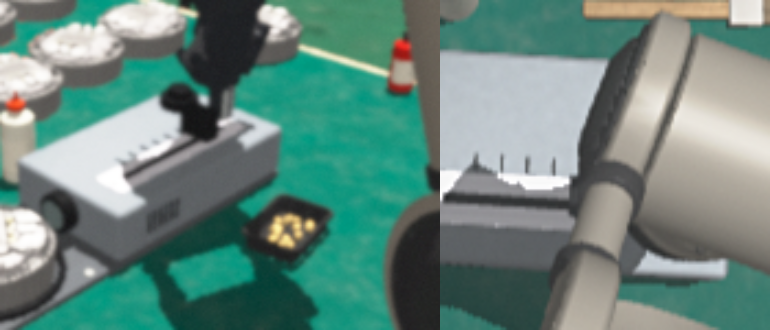

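Call:
move_arm --plan '[{"delta_rot": [0,0,0],"dp": [0.1,2,0],"claw": 255},{"delta_rot": [0,0,0],"dp": [0.1,2,0],"claw": 255},{"delta_rot": [0,0,0],"dp": [0.1,2,0],"claw": 255},{"delta_rot": [0,0,0],"dp": [0,0,0],"claw": 255}]'

```text
clock: 6.0
position: [0.4772, -0.0966, 0.0773]
orientation: [[-0.0, -0.055, -0.998], [-0.0, -0.998, 0.055], [-1.0, 0.0, 0.0]]
ft_force: [0.3, 0.2, 0.0]
width: -0.0002
```

Call:
move_arm --plan '[{"delta_rot": [0,0,0],"dp": [0.1,2,0],"claw": 255},{"delta_rot": [0,0,0],"dp": [0.1,2,0],"claw": 255},{"delta_rot": [0,0,0],"dp": [0,0,0],"claw": 255}]'

```text
clock: 6.3
position: [0.4775, -0.0931, 0.0774]
orientation: [[0.0, -0.055, -0.998], [-0.001, -0.998, 0.055], [-1.0, 0.001, -0.0]]
ft_force: [-0.7, -3.1, -0.9]
width: -0.0003
```

Call:
move_arm --plan '[{"delta_rot": [0,0,0],"dp": [0.1,2,0],"claw": 255},{"delta_rot": [0,0,0],"dp": [0,0,0],"claw": 255}]'

```text
clock: 6.5
position: [0.4776, -0.0912, 0.0774]
orientation: [[0.0, -0.056, -0.998], [-0.001, -0.998, 0.056], [-1.0, 0.001, -0.0]]
ft_force: [0.7, -5.0, 0.3]
width: 0.0001
```

Call:
move_arm --plan '[{"delta_rot": [0,0,0],"dp": [0.1,2,0],"claw": 255},{"delta_rot": [0,0,0],"dp": [0,0,0],"claw": 255}]'

```text
clock: 6.7
position: [0.4777, -0.089, 0.0774]
orientation: [[0.0, -0.056, -0.998], [-0.0, -0.998, 0.056], [-1.0, 0.0, -0.0]]
ft_force: [-0.0, -3.3, -0.6]
width: 0.0001
```

Call:
move_arm --plan '[{"delta_rot": [0,0,0],"dp": [0.1,2,0],"claw": 255},{"delta_rot": [0,0,0],"dp": [0,0,0],"claw": 255}]'

```text
clock: 6.9
position: [0.4776, -0.0862, 0.0773]
orientation: [[-0.0, -0.056, -0.998], [0.001, -0.998, 0.056], [-1.0, -0.001, 0.0]]
ft_force: [-0.2, 1.1, -0.2]
width: -0.0001
```

Call:
move_arm --plan '[{"delta_rot": [0,0,0],"dp": [0.1,1.5,0],"claw": 255},{"delta_rot": [0,0,0],"dp": [0,0,0],"claw": 255}]'

```text
clock: 7.1
position: [0.4776, -0.0849, 0.0773]
orientation: [[-0.0, -0.056, -0.998], [0.0, -0.998, 0.056], [-1.0, -0.0, 0.0]]
ft_force: [-0.0, 1.1, -0.0]
width: 0.0005
```

```bash
python3 look.py 3
```

```text
scene 0.81 [308.3, 188.3, 14.3, 17.3] b 5/50/95 [-0.0291 -0.0166 -0.0139]
[ 0.4777 -0.0853  0.0773] [ 0.31 -0.59  0.16] 7.3
```

Call:
move_arm --plan '[{"delta_rot": [0,0,0],"dp": [0.1,2,0],"claw": 255},{"delta_rot": [0,0,0],"dp": [0.1,2,0],"claw": 255},{"delta_rot": [0,0,0],"dp": [0.1,2,0],"claw": 255},{"delta_rot": [0,0,0],"dp": [0,0,0],"claw": 255}]'

```text
clock: 7.7
position: [0.4781, -0.0791, 0.0773]
orientation: [[-0.0, -0.055, -0.998], [-0.0, -0.998, 0.055], [-1.0, 0.0, 0.0]]
ft_force: [-0.1, -0.3, -0.2]
width: -0.0001
```

Call:
move_arm --plan '[{"delta_rot": [0,0,0],"dp": [0.1,2,0],"claw": 255},{"delta_rot": [0,0,0],"dp": [0.1,2,0],"claw": 255},{"delta_rot": [0,0,0],"dp": [0,0,0],"claw": 255}]'

```text
clock: 8.0
position: [0.4783, -0.0756, 0.0773]
orientation: [[0.0, -0.055, -0.998], [-0.001, -0.998, 0.055], [-1.0, 0.001, -0.0]]
ft_force: [0.1, -3.1, -0.5]
width: -0.0005
```

Call:
move_arm --plan '[{"delta_rot": [0,0,0],"dp": [0.1,2,0],"claw": 255},{"delta_rot": [0,0,0],"dp": [0,0,0],"claw": 255}]'

```text
clock: 8.2
position: [0.4785, -0.0737, 0.0774]
orientation: [[0.0, -0.056, -0.998], [-0.001, -0.998, 0.056], [-1.0, 0.001, -0.0]]
ft_force: [-0.9, -4.0, -0.6]
width: 0.0
```

Lever is at click 2 as expected (another 18 mm, force peak seen); now on the rise to the third hump. Small steps.

Call:
move_arm --plan '[{"delta_rot": [0,0,0],"dp": [0.1,2,0],"claw": 255},{"delta_rot": [0,0,0],"dp": [0,0,0],"claw": 255}]'

```text
clock: 8.4
position: [0.4786, -0.0716, 0.0774]
orientation: [[0.0, -0.056, -0.998], [-0.0, -0.998, 0.056], [-1.0, 0.0, -0.0]]
ft_force: [-0.2, -4.3, 0.0]
width: -0.0005
```

Call:
move_arm --plan '[{"delta_rot": [0,0,0],"dp": [0.1,1.5,0],"claw": 255},{"delta_rot": [0,0,0],"dp": [0,0,0],"claw": 255}]'

```text
clock: 8.6
position: [0.4787, -0.0697, 0.0773]
orientation: [[0.0, -0.056, -0.998], [0.0, -0.998, 0.056], [-1.0, -0.0, -0.0]]
ft_force: [1.1, -1.2, -0.7]
width: 0.0004
```

Call:
move_arm --plan '[{"delta_rot": [0,0,0],"dp": [0,1,0],"claw": 255},{"delta_rot": [0,0,0],"dp": [0,0,0],"claw": 255}]'

```text
clock: 8.8
position: [0.4784, -0.0684, 0.0773]
orientation: [[-0.0, -0.056, -0.998], [0.001, -0.998, 0.056], [-1.0, -0.001, 0.0]]
ft_force: [0.3, -0.4, -0.6]
width: 0.0003
```

```bash
python3 look.py 4
```

```text
scene 0.49 [304.0, 190.2, 13.2, 17.5] b 5/50/95 [-0.0174 -0.006  -0.0032]
[ 0.4785 -0.0686  0.0773] [ 0.03 -0.23  0.5 ] 9.0
```

```bash
python3 look.py 5
```

```text
scene 0.75 [304.6, 191.2, 10.9, 18.1] b 5/50/95 [-0.0097  0.0014  0.0044]
[ 0.4786 -0.0689  0.0773] [-0.21 -0.05  1.26] 9.2
```

View pics/both5.png

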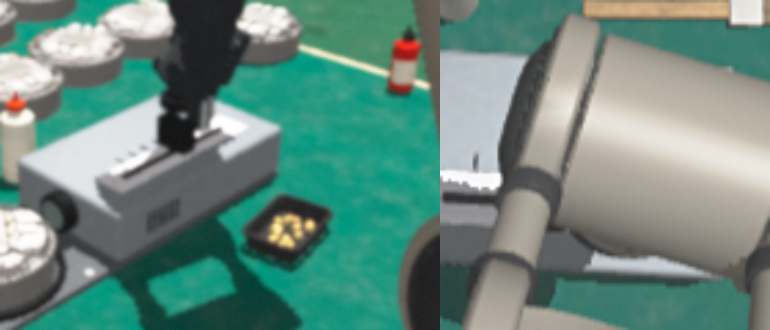

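Call:
move_arm --plan '[{"delta_rot": [0,0,0],"dp": [-0.3,-5,0],"claw": 255},{"delta_rot": [0,0,0],"dp": [-0.3,-5,0],"claw": 255},{"delta_rot": [0,0,0],"dp": [0,-5,20],"claw": 255},{"delta_rot": [0,0,0],"dp": [0,-5,30],"claw": 255},{"delta_rot": [0,0,0],"dp": [23,-12,0],"claw": 255},{"delta_rot": [0,0,0],"dp": [23,-12,0],"claw": 255},{"delta_rot": [0,0,0],"dp": [23,-11.5,0],"claw": 255},{"delta_rot": [0,0,0],"dp": [0,0,0],"claw": 255}]'

```text
clock: 10.0
position: [0.5492, -0.1264, 0.1273]
orientation: [[0.002, -0.057, -0.998], [-0.001, -0.998, 0.057], [-1.0, 0.001, -0.002]]
ft_force: [0.1, 1.0, -0.1]
width: 0.0
```

```bash
python3 look.py 6
```

```text
scene 0.67 [339.9, 230.0, 40.5, 29.4] b 5/50/95 [-0.0798 -0.0446  0.0046]
top 0.76 [307.6, 222.4, 9.0, 18.4] b 5/50/95 [-0.0178 -0.0088 -0.0006]
[ 0.546  -0.1242  0.127 ] [-1.31  0.09 -0.39] 10.2
```

View pics/both6.png

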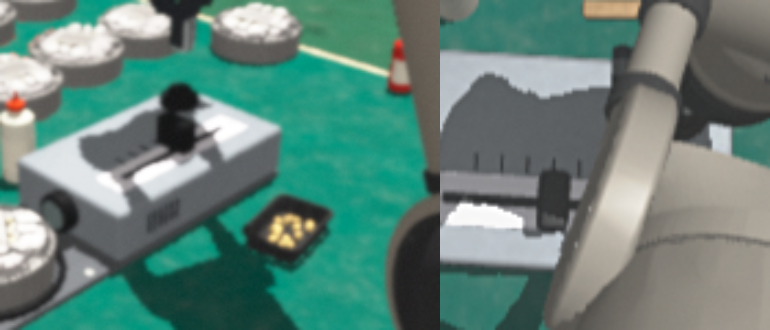

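Call:
move_arm --plan '[{"delta_rot": [0,0,0],"dp": [1,0,-15],"claw": 255},{"delta_rot": [0,0,0],"dp": [0,0,-15],"claw": 255},{"delta_rot": [0,0,0],"dp": [0,0,-8],"claw": 255},{"delta_rot": [0,0,0],"dp": [0,0,-2],"claw": 255},{"delta_rot": [0,0,0],"dp": [0,0,0],"claw": 255}]'

```text
clock: 10.7
position: [0.5478, -0.1243, 0.0874]
orientation: [[-0.0, -0.056, -0.998], [0.0, -0.998, 0.056], [-1.0, -0.0, 0.0]]
ft_force: [-0.5, 0.8, 1.3]
width: -0.0002
```

Call:
move_arm --plan '[{"delta_rot": [0,0,0],"dp": [0,0,-2],"claw": 255},{"delta_rot": [0,0,0],"dp": [0,0,-2],"claw": 255},{"delta_rot": [0,0,0],"dp": [0,0,0],"claw": 255}]'

```text
clock: 11.0
position: [0.5483, -0.1245, 0.0836]
orientation: [[0.001, -0.056, -0.998], [-0.0, -0.998, 0.056], [-1.0, 0.0, -0.001]]
ft_force: [0.4, -0.7, 1.2]
width: -0.0003
```

Call:
move_arm --plan '[{"delta_rot": [0,0,0],"dp": [0,0,-2],"claw": 255},{"delta_rot": [0,0,0],"dp": [0,0,0],"claw": 255}]'

```text
clock: 11.2
position: [0.5483, -0.1245, 0.0815]
orientation: [[0.001, -0.056, -0.998], [-0.0, -0.998, 0.056], [-1.0, 0.0, -0.001]]
ft_force: [0.4, 0.3, 3.6]
width: -0.0001
```

Call:
move_arm --plan '[{"delta_rot": [0,0,0],"dp": [0,0,-2],"claw": 255},{"delta_rot": [0,0,0],"dp": [0,0,0],"claw": 255}]'

```text
clock: 11.4
position: [0.5483, -0.1245, 0.0794]
orientation: [[0.001, -0.056, -0.998], [-0.0, -0.998, 0.056], [-1.0, 0.0, -0.001]]
ft_force: [1.1, 0.8, 3.8]
width: -0.0003
```

Call:
move_arm --plan '[{"delta_rot": [0,0,0],"dp": [0,0,-1.5],"claw": 255},{"delta_rot": [0,0,0],"dp": [0,0,0],"claw": 255}]'

```text
clock: 11.6
position: [0.5483, -0.1245, 0.0781]
orientation: [[0.001, -0.056, -0.998], [-0.0, -0.998, 0.056], [-1.0, 0.0, -0.001]]
ft_force: [0.1, 0.3, 4.0]
width: -0.0
```

Call:
move_arm --plan '[{"delta_rot": [0,0,0],"dp": [0,0,-0.8],"claw": 255},{"delta_rot": [0,0,0],"dp": [0,0,0],"claw": 255}]'

```text
clock: 11.8
position: [0.5484, -0.1245, 0.078]
orientation: [[0.001, -0.056, -0.998], [-0.001, -0.998, 0.056], [-1.0, 0.001, -0.001]]
ft_force: [-1.6, -0.3, 10.3]
width: 0.0002
```

Call:
move_arm --plan '[{"delta_rot": [0,0,0],"dp": [0,0,-0.5],"claw": 255},{"delta_rot": [0,0,0],"dp": [0,0,0],"claw": 255},{"delta_rot": [0,0,0],"dp": [0,0,0],"claw": 255}]'

```text
clock: 12.1
position: [0.5484, -0.1245, 0.0779]
orientation: [[0.001, -0.056, -0.998], [-0.001, -0.998, 0.056], [-1.0, 0.001, -0.002]]
ft_force: [-2.3, 0.5, 13.3]
width: -0.0002
```

Call:
move_arm --plan '[{"delta_rot": [0,0,0],"dp": [0,0,5],"claw": 255},{"delta_rot": [0,0,0],"dp": [0,0,15],"claw": 255},{"delta_rot": [0,0,0],"dp": [0,0,30],"claw": 255},{"delta_rot": [0,0,0],"dp": [0,0,40],"claw": 255},{"delta_rot": [0,0,0],"dp": [-20,-25,40],"claw": 255},{"delta_rot": [0,0,0],"dp": [-28,-34,20],"claw": 255},{"delta_rot": [0,0,0],"dp": [-28,-34,0],"claw": 255},{"delta_rot": [0,0,0],"dp": [-28,-34,0],"claw": 255}]'

```text
clock: 12.9
position: [0.4432, -0.2516, 0.2258]
orientation: [[0.0, -0.055, -0.998], [-0.0, -0.998, 0.055], [-1.0, 0.0, -0.0]]
ft_force: [0.4, 0.7, -0.5]
width: 0.0002
```

Call:
move_arm --plan '[{"delta_rot": [0,0,0],"dp": [-28,-34,0],"claw": 255},{"delta_rot": [0,0,0],"dp": [-28,-34,0],"claw": 255},{"delta_rot": [0,0,0],"dp": [-28,-34,0],"claw": 255},{"delta_rot": [0,0,0],"dp": [-28,-34,0],"claw": 255},{"delta_rot": [0,0,0],"dp": [-28,-34,0],"claw": 255},{"delta_rot": [0,0,0],"dp": [-28,-34,0],"claw": 255},{"delta_rot": [0,0,0],"dp": [0,0,0],"claw": 255},{"delta_rot": [0,0,0],"dp": [0,0,0],"claw": 255}]'

```text
clock: 13.7
position: [0.2756, -0.4548, 0.2246]
orientation: [[-0.001, -0.058, -0.998], [0.002, -0.998, 0.058], [-1.0, -0.002, 0.001]]
ft_force: [-0.1, -0.2, 0.1]
width: -0.0004
```

```bash
python3 look.py 7; python3 - <<'E'
from h import *
Y=np.array([.0576,.9983])
for n in("top",):
    A=np.load(f"{n}0.npz");B=np.load(f"{n}7.npz")
    for D in(A,B):
        W=D["W"];f=lambda x0,x1,y0,y1,z0,z1:np.round(np.r_[np.median(W[(W[...,0]>x0)&(W[...,0]<x1)&(W[...,1]>y0)&(W[...,1]<y1)&(W[...,2]>z0)&(W[...,2]<z1)],0)],4)
        print("lever",f(.44,.52,-.15,.08,.09,.11),f(.44,.52,-.15,.08,.09,.11)[:2]@Y,"btn",f(.52,.6,-.16,-.09,.075,.1),"stud",f(.45,.6,.1,.26,.03,.07),"bottle",f(.61,.68,0,.07,.03,.12),"tray",f(.31,.4,-.12,0,.012,.03),"brush",f(.6,.66,-.26,-.06,.005,.02))
a=cv2.imread("pics/top7.png")[130:330,140:430];cv2.imwrite("pics/top7c.png",cv2.resize(a,None,fx=2.7,fy=2.7))
E
```

```text
scene 0.66 [301.3, 189.9, 14.4, 19.1] b 5/50/95 [-0.0124  0.001   0.004 ]
top 0.72 [163.6, 173.6, 214.9, 89.6] b 5/50/95 [-0.1169  0.0237  0.2558]
[ 0.2773 -0.4537  0.2255] [ 0.13  0.69 -0.39] 13.9
lever [ 0.4789 -0.0901  0.0993] -0.06236219 btn [ 0.5471 -0.124   0.0825] stud [0.5242 0.1819 0.0489] bottle [0.6382 0.0319 0.0747] tray [ 0.3569 -0.0624  0.0203] brush [ 0.6328 -0.1741  0.0083]
lever [ 0.4821 -0.0367  0.0998] -0.008868650000000004 btn [ 0.5471 -0.1242  0.0829] stud [0.5243 0.1821 0.0489] bottle [0.6381 0.032  0.0745] tray [ 0.3552 -0.0633  0.0207] brush [ 0.6329 -0.1742  0.0083]
```

View pics/top7c.png

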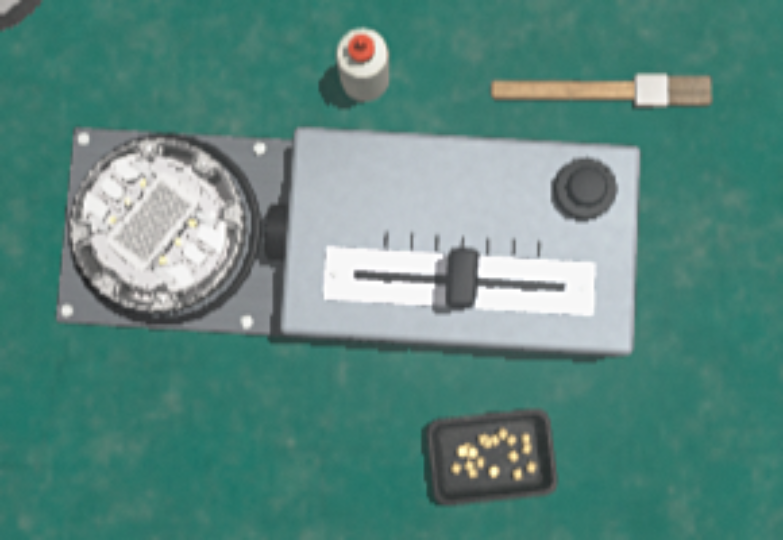

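The lever stands at the fourth tick (crop pixel 463, 275), three ticks left of where it started. The button is up again at (585, 187), and the stud, bottle, tray and brush look unmoved.

```bash
python3 -c "
from cell import job
print(job.close_job())"
```

```text
the job is handed in; nothing more can be done
None
```

The lever now rests in the third click to the left, and the test button was pressed all the way down and has come back up. I then backed the arm clear and handed the job in at about 14 s; it reports no verdict.

- **Lever:** it started at the rightmost tick. I pushed it with the shut fingertips through three clicks, each showing a resistance of about 4 to 5 N, then a drop to zero. The top camera puts it 53.5 mm from its start (target 54), at the fourth tick from the right.
- **Button:** I pressed until it stalled, about 6 mm down from where the fingertips met it, with 13 N on the stop. Its top afterwards measures 82.9 mm, against 82.5 mm before, so it is up.
- **Bystanders:** stud, bottle and brush read within 0.3 mm of their first positions. The tray reads 2 mm off, which I take as measurement noise because nothing came near it.
- **Readings that disagreed:**
  - The scene camera's first picture after the third push showed the lever only 10.7 mm on from click 2. It had only just passed the hump, and the next picture showed it fully in the click.
  - The networks mistook the tray (once) and the whole tester (in the last top view) for the lever. I set those aside and relied on the depth data and the pictures.

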